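# Release a battery pack from its charger and stop it with the other finger

## Robot

A 7-joint arm with a two-finger parallel gripper is mounted at the origin on the work surface. World frame = base frame: x ahead of the robot, y to its left, z up, the work surface at z = 0. Lengths are in m, angles in degrees, forces in N, time in s.
With the tool pointing down it reaches from about 0.425 to 0.825 m from the base axis. Payload 3.6 kg.
Tool frame: the origin (TCP) lies midway between the tips of the shut fingers; the grasp point (between the pads) lies 19 mm behind it (manip.tcp_to_grasp is the distance from the TCP to the grasp point, in m); z points along the fingers, y is the direction in which the jaws open and shut (so a half turn about z gives the same grasp; the last joint's range is limited). The gripper opens to 85 mm and grips with 20 to 120 N. Pads are 22 mm wide; open, the fingers measure 114 mm over their backs; the gripper's body (76 mm by 85 mm) begins 54 mm behind the grasp point. The pads swing forward as they close: fully open they stand 13 mm farther back than shut.
Start: joints at [73.539, 35.231, -0.722, 81.555, 0.464, 63.22, -2.315], TCP at [0.168, -0.628, 0.231] pointing down, gripper open.
Joint ranges: [-178.69, 178.69], [-17.37, 117.87], [-77.05, 75.6], [15.02, 138.74], [-78.02, 258.01], [0.78, 113.62], [-162.83, 162.83]. Speed limits (degrees/s): [159.86, 159.86, 180, 180, 180, 180, 180].

## Interface

Orientations are given as [roll, pitch, yaw] about the fixed x, y, z axes, in that order (R = Rz(yaw) Ry(pitch) Rx(roll)).
In Python, from workcell import manip, snapshot gives the robot as it stands.
- The arm moves only by the shell command python3 -m creep 'ROWS' [OPENING] [FORCE]. ROWS is JSON, a list of rows, each an object of numbers: "x", "y", "z": the shift along the tool's x, y, z as a fraction of full scale; "wx", "wy", "wz": the turn, a rotation vector about the tool's x, y, z as a fraction of full scale. In form: [{"x": .., "y": .., "z": .., "wx": .., "wy": .., "wz": ..}, ...]. A call has 1 to 20 rows; each row shifts and turns the commanded pose from where the row before left it, along the tool's axes as they then stand; what a row does not reach is not made up. Full scale, the value 1, is 0.05 m for a shift and 45 degrees for a turn. A row lasts 1/10 s, in which the tool goes at most 50 mm and 8.59 degrees, less where a joint would pass 70% of its speed; a pose out of reach is approached as far as the arm can. A call with a number of a shift or a turn outside -1 to 1 is refused whole. A call with a gripper value outside its range is refused whole. OPENING is the gripper command: -1 is fully open, 1 is shut, values between are in proportion, set as the call begins (- or left out, the last holds). The fingers move at their own pace and stop on an object; FORCE is the grip in N (left out, the last holds). Time passes only in rows, so rows that do not move let the fingers close. It gives the time, the measured TCP pose, the force and the opening at its end, in the units of the state.
- manip.get_obs(): the state, without advancing time (a new reading comes with each control period).
- snapshot(name): name is "scene" or "side" or "wrist"; returns a dict with "img" (420x560x3 uint8, red, green, blue), "fovy" (degrees; the focal length in pixels is half the picture's height over the tangent of half this angle, whatever the lens; pixels are square), "cx", "cy" (the principal point, pixels), "origin" and "orientation" of the camera in the world. Camera axes: x right, y down, z forward; pixel columns grow to the right and rows downward; lengths in m; the calibration is good to about 2 mm. A picture is of the moment at which its call begins. There is no depth.
- manip.close_job(): hands the job in, once; it reports no verdict.
The state is a dict: "clock": time; "q": joint angles; "joint_velocities": joint speeds; "tau": joint torques, N m; "ee_pos": TCP position; "orientation": TCP orientation; "contact_force": force on the tool from outside, world axes, zero at the start; "moment": the same for the moment, N m; "finger_gap": opening from 0.0 (shut) to 1.0 (fully open).
Only numpy, scipy, OpenCV 4.12 (cv2) and the standard library are available. Lean on these libraries where they do the work, as an engineer would, in place of code of your own. Each camera call takes 0.05 s, during which the arm holds its last target. There are 200 camera calls.

## Task

In the two-bay charger, press the release of the thick battery pack with one finger and let its spring pop the pack off the contacts, but stop it with the other finger before it slides off the front of the charger. Nothing is to be gripped or lifted: finish holding still like that, one finger still on the release and the popped pack resting against the other finger, still in its bay. Leave the slim pack charging and do not disturb the things lying around.

Things in the scene. Friction and masses are not known exactly. Their poses are not given: they have to be found in the camera images.
- charger: Fixed grey wedge-shaped charger, 186 mm wide, 160 deep, 92 tall at the rear, on a brown board 8 mm thick. Two open bays side by side slope down to its front, each holding a black battery pack. Origin: centre of its underside; x towards the rear, y left (seen from the front), z up. A contact tower crosses the rear behind the packs. Walls and shoulders beside the bays stand 12 mm above the bed.
- bed (a point): Middle of the bed's front (low) edge, 22 mm above the bench. Axes: x up the slope to the rear (20 deg from level), y left, z square out of the bed. In this frame the left bay's centre line is y = +56.5 mm, the right bay's y = -32.5 mm; each bay is 57 mm wide with its floor at z = 0, open at the front, and clear from x = 0 to a catch at x = 56 to 62 mm.
- thick_pack_front (a point): Centre of the thick pack's front (downhill) face, half-way up it; axes as the bed's. Black pack 76 mm long, 34 thick, body 44 wide on a flange 54 wide and 4 thick. Docked: x = 62, z = 17 mm in the bed frame, on its bay's centre line; in the left or the right bay. Off its contacts after 6 mm. Retaining lips hold its flange down from x = 52 mm up.
- thick_pack: The thick pack: loose, about 0.28 kg, origin at the centre of its underside, axes as the bed's. A catch 4 mm high in front holds it against a 3 N spring ejector behind. Once the catch is pressed down the ejector pops it 14 mm downhill and it slides on by itself, fast (up to 0.6 m/s), off the front in a fraction of a second: nothing but a finger already across its bay stops it.
- slim_pack_front (a point): Centre of the front face of the other, slim pack, in the other bay: same outline, 18 mm thick, 0.15 kg, docked in the same way at x = 62, z = 9 mm in the bed frame. It must stay docked.
- left_release_top (a point): Middle of the top of the left bay's release: a black key 24 mm long (up the slope), 20 mm wide, on the shoulder to the right of the left bay; at x = 28, y = +12, z = 19 mm in the bed frame when up, so 44.5 mm to the right of its bay's centre line and 34 mm downhill of the docked pack's front. Axes as the bed's.
- right_release_top (a point): The same for the right bay: a key on the shoulder to the right of the right bay, at x = 28, y = -77, z = 19 mm in the bed frame when up.
- left_release (a joint): How far the left release is pressed, in m, square into the bed: 0 up, 0.006 fully down (top then at z = 13 mm in the bed frame). It carries its bay's catch, which lets the pack go at about 0.004. Takes 2 N at first, about 5 N to bottom, and springs back.
- right_release (a joint): The same for the right release.
- pliers: Pliers with blue handles, 170 mm long, 60 mm wide, 13 mm high, lying loose to the left of the charger; origin on the board near the pivot, x towards the jaws.
- solder_spool: Reel of solder, 62 mm across, 44 mm high, standing loose to the right of the charger; origin at the centre of its underside.
- tip_cleaner: Steel pot with brass wool, 72 mm across, 40 mm high, standing loose behind the charger; origin at the centre of its underside.
Not all that is in view belongs to the job. What is shaped like the thick_pack but red is not meant.

How it is judged (in metres and radians):
On the way:
1. the release of the thick pack's bay is pressed down with a finger (((y of thick_pack_front in the frame of bed above 0.012 m and value of joint left_release above 0.003 m and contact force between the fingers and left_release above 0.4 N) or (y of thick_pack_front in the frame of bed below 0.012 m and value of joint right_release above 0.003 m and contact force between the fingers and right_release above 0.4 N))).
At the end, for the whole second after the job is handed in: Through the last second the thick pack is popped at least 6 mm, its front face at least 6 mm short of the front edge, flat on its bed (8 mm, 0.12 rad), at rest, against a finger (over 0.1 N), with a finger on its release (over 0.4 N); the slim pack is within 5 mm of its place (x of thick_pack_front in the frame of bed between 0.006 and 0.056 m and z of thick_pack_front in the frame of bed between 0.01 and 0.025 m and angle between the z axis of thick_pack and the z axis of bed, either way round below 0.12 rad and linear speed of thick_pack below 0.02 m/s and contact force between the fingers and thick_pack above 0.1 N and ((y of thick_pack_front in the frame of bed above 0.012 m and contact force between the fingers and left_release above 0.4 N) or (y of thick_pack_front in the frame of bed below 0.012 m and contact force between the fingers and right_release above 0.4 N)) and distance of slim_pack_front from where it was at the start of the episode below 0.005 m); the arm keeps its last pose, push and grip.
It fails at once if the thick pack has slid to the front edge of the charger (x of thick_pack_front in the frame of bed below 0.003 m).
It fails at once if the thick pack is lifted off its bed (z of thick_pack_front in the frame of bed above 0.029 m).
It fails at once if the thick pack is gripped or shoved: over 12 N from the fingers with no finger on its release (contact force between the fingers and thick_pack above 12 N and not (contact force between the fingers and left_release above 0.05 N or contact force between the fingers and right_release above 0.05 N)).
It fails at once if the slim pack is released or pushed from its docked place (distance of slim_pack_front from where it was at the start of the episode above 0.008 m or (y of thick_pack_front in the frame of bed above 0.012 m and value of joint right_release above 0.003 m) or (y of thick_pack_front in the frame of bed below 0.012 m and value of joint left_release above 0.003 m)).
It fails at once if pliers, reel or tip cleaner pushed away (over 20 mm) (distance of any of pliers, solder_spool, tip_cleaner from where it was at the start of the episode above 0.02 m).
It also fails if it takes over 29 s, if anything falls off the work surface, if the arm or the gripper's body presses on something with over 40 N, if the wrist force passes 120 N, or if a joint passes its speed limit or range.

## Working session

There is one attempt and no reset: what is moved stays moved. The work goes in short steps, Python scripts to look and compute and a shell command to move; the robot and the scene stay as the last step left them, time stands still between calls to the robot, and variables do not carry over. Pictures are saved under pics/ and viewed, about 8 in all and at most 12, crops included, and the job is handed in when it is done.

```bash
ls; mkdir -p pics
python3 - <<'E'
from workcell import manip, snapshot
import cv2
o=manip.get_obs(); print({k:o[k] for k in ('clock','ee_pos','orientation','contact_force','finger_gap')}, manip.tcp_to_grasp)
for n in ('scene','side','wrist'):
    s=snapshot(n); cv2.imwrite(f'pics/{n}0.png',s['img'][:,:,::-1]); print(n,{k:s[k] for k in s if k!='img'})
import numpy as np
E
```

```text
pics
{'clock': 0.0, 'ee_pos': array([ 0.16741961, -0.62727648,  0.2301376 ]), 'orientation': array([-1.79851367e+02,  1.08749285e-03,  1.49457808e+01]), 'contact_force': array([-0.7607035 ,  0.09103425, -0.42435854]), 'finger_gap': 1.001933168617415} 0.0187
scene {'fovy': 49.72655190516346, 'cx': 270.424585854138, 'cy': 209.3842846031596, 'origin': array([ 1.26825378, -0.32821711,  0.97521529]), 'orientation': array([-137.53901238,   -0.8186127 ,   65.00100315])}
side {'fovy': 49.04329558889059, 'cx': 275.8465494091102, 'cy': 204.3642186686938, 'origin': array([-0.05437844,  0.64327196,  0.88063874]), 'orientation': array([-133.67517534,   -0.38377805, -136.42043675])}
wrist {'fovy': 65.88835716171702, 'cx': 278.2597033918049, 'cy': 209.2814515995442, 'origin': array([ 0.23446935, -0.60888014,  0.37177395]), 'orientation': array([ 1.64217943e+02,  9.75318313e-02, -7.51171187e+01])}
```

View pics/scene0.png

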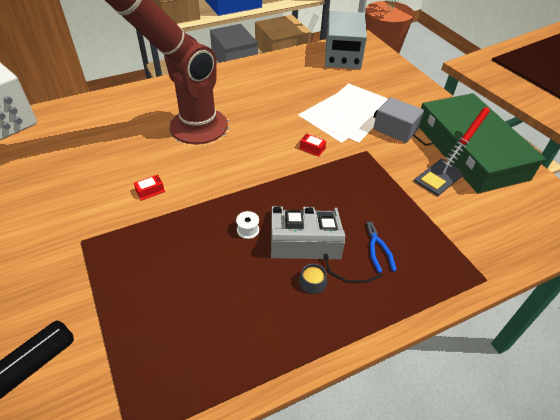

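View pics/side0.png

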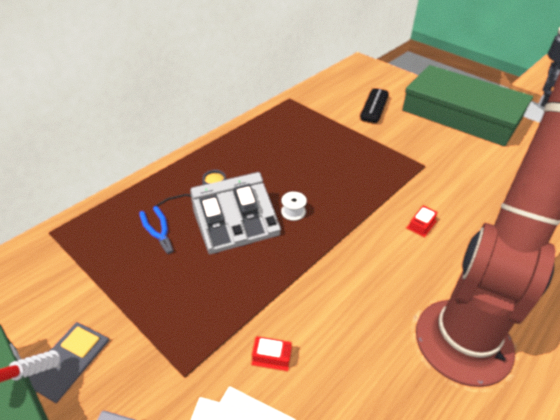

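The scene view shows the charger's rear at about (308,232) and the side view shows its front at about (235,212). Both packs carry white labels, the spool is on the charger's right and the pliers on its left. I'll enlarge both views.

Run:
```python
import cv2,numpy as np
a=cv2.imread('pics/scene0.png')[190:300,230:350]; b=cv2.imread('pics/side0.png')[160:260,180:290]
A=cv2.resize(a,(400,367),interpolation=cv2.INTER_CUBIC)
A=cv2.resize(a,(390,357),interpolation=cv2.INTER_CUBIC);B=cv2.resize(b,(393,357),interpolation=cv2.INTER_CUBIC)
cv2.imwrite('pics/crop0.png',np.hstack([A,B]))
```

```text
(no output)
```

View pics/crop0.png

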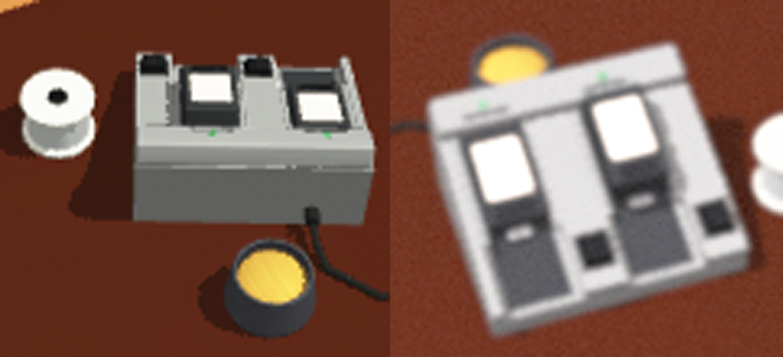

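```bash
cat > h.py <<'E'
import numpy as np
from scipy.spatial.transform import Rotation as R
def ray(s,px):
    f=210/np.tan(np.radians(s['fovy']/2))
    d=R.from_euler('xyz',s['orientation'],degrees=True).apply([(px[0]-s['cx'])/f,(px[1]-s['cy'])/f,1.])
    return np.array(s['origin']),d/np.linalg.norm(d)
def onz(s,px,z):
    o,d=ray(s,px); return o+d*(z-o[2])/d[2]
def tri(*rs):
    A=sum(np.eye(3)-np.outer(d,d) for o,d in rs); b=sum((np.eye(3)-np.outer(d,d))@o for o,d in rs)
    p=np.linalg.solve(A,b); return p, [round(1e3*np.linalg.norm(np.cross(p-o,d)),1) for o,d in rs]
def bedframe(key_r,yaw,z0):  # bed origin & R from the two keys
    pass
E
python3 - <<'E'
from h import *
sc=dict(fovy=49.72655190516346,cx=270.424585854138,cy=209.3842846031596,origin=[1.26825378,-0.32821711,0.97521529],orientation=[-137.53901238,-0.8186127,65.00100315])
sd=dict(fovy=49.04329558889059,cx=275.8465494091102,cy=204.3642186686938,origin=[-0.05437844,0.64327196,0.88063874],orientation=[-133.67517534,-0.38377805,-136.42043675])
P={}
for n,a,b in [('Lkey',(309.4,210.3),(237.7,230)),('Rkey',(277.1,209.7),(271.5,220.8)),('Rlab',(294.6,217.1),(246.3,195.9)),('Llab',(328.2,222.6),(211.3,207.1))]:
    P[n],e=tri(ray(sc,a),ray(sd,b)); print(n,P[n].round(4),e)
v=P['Lkey']-P['Rkey']; print(np.linalg.norm(v),np.degrees(np.arctan2(v[1],v[0]))-90)
# bed frame from averaged yaw
yaw=np.arctan2(v[1],v[0])-np.pi/2
Rb=R.from_euler('ZY',[yaw,-np.radians(20)]).as_matrix()
o=(P['Lkey']+P['Rkey'])/2-Rb@[.028,-.0325,.019]
print('bed',o, {k:(Rb.T@(P[k]-o)).round(4) for k in P})
E
```

```text
Lkey [0.5497 0.1395 0.0458] [np.float64(1.4), np.float64(1.4)]
Rkey [0.5111 0.0586 0.0462] [np.float64(1.2), np.float64(1.2)]
Rlab [0.5889 0.0705 0.0899] [np.float64(1.6), np.float64(1.6)]
Llab [0.6327 0.1493 0.0761] [np.float64(0.4), np.float64(0.4)]
0.08964637314166182 -25.531644806584566
bed [0.52653308 0.13695411 0.01855242] {'Lkey': array([0.0279, 0.0123, 0.0188]), 'Rkey': array([ 0.0281, -0.0773,  0.0192]), 'Rlab': array([ 0.1042, -0.0331,  0.038 ]), 'Llab': array([0.1047, 0.0569, 0.0232])}
```

The triangulated points match the drawing: the keys are 89.6 mm apart, the labels are at z 38 and 23 mm, and yaw is -25.5°. So the thick pack is in the right bay. I'll move out and turn over the charger.

```bash
python3 -m creep '[{"x":0.575,"y":-0.323},{"x":0.575,"y":-0.323},{"x":0.575,"y":-0.323},{"x":0.575,"y":-0.323},{"x":0.575,"y":-0.323},{"x":0.575,"y":-0.323},{"x":0.575,"y":-0.323},{"x":0.575,"y":-0.323},{"x":0.575,"y":-0.323},{"x":0.575,"y":-0.323},{"x":0.575,"y":-0.323},{"x":0.575,"y":-0.323}]' 0.3 20
python3 -m creep '[{"x":0.253,"y":-0.62},{"x":0.253,"y":-0.62},{"x":0.253,"y":-0.62},{"x":0.253,"y":-0.62},{"x":0.253,"y":-0.62},{"x":0.253,"y":-0.62},{"x":0.253,"y":-0.62},{"x":0.253,"y":-0.62},{"x":0.253,"y":-0.62},{"x":0.253,"y":-0.62},{"x":0.253,"y":-0.62},{"x":0.253,"y":-0.62}]'
python3 -m creep '[{"wz":0.15},{"wz":0.15},{"wz":0.15},{"wz":0.15},{"wz":0.15},{"wz":0.15},{}]'
```

```text
$[0]: bad value
$[0]: bad value
$[0]: bad value
```

```bash
python3 -m creep '[{"x":0.5,"y":-0.3,"z":0,"wx":0,"wy":0,"wz":0},{"x":0.575,"y":-0.323,"z":0,"wx":0,"wy":0,"wz":0}]' 0.3 20
```

```text
clock: 0.35
ee_pos: [0.2101, -0.5841, 0.2306]
orientation: [-180.0, 0.1, 14.7]
contact_force: [0.3, 0.6, -0.2]
finger_gap: 0.691
```

```bash
python3 -m creep '[{"x":0.575,"y":-0.323,"z":0,"wx":0,"wy":0,"wz":0},{"x":0.575,"y":-0.323,"z":0,"wx":0,"wy":0,"wz":0},{"x":0.575,"y":-0.323,"z":0,"wx":0,"wy":0,"wz":0},{"x":0.575,"y":-0.323,"z":0,"wx":0,"wy":0,"wz":0},{"x":0.575,"y":-0.323,"z":0,"wx":0,"wy":0,"wz":0},{"x":0.575,"y":-0.323,"z":0,"wx":0,"wy":0,"wz":0},{"x":0.575,"y":-0.323,"z":0,"wx":0,"wy":0,"wz":0},{"x":0.575,"y":-0.323,"z":0,"wx":0,"wy":0,"wz":0},{"x":0.575,"y":-0.323,"z":0,"wx":0,"wy":0,"wz":0},{"x":0.575,"y":-0.323,"z":0,"wx":0,"wy":0,"wz":0}]'
python3 -m creep '[{"x":0.253,"y":-0.62,"z":0,"wx":0,"wy":0,"wz":0},{"x":0.253,"y":-0.62,"z":0,"wx":0,"wy":0,"wz":0},{"x":0.253,"y":-0.62,"z":0,"wx":0,"wy":0,"wz":0},{"x":0.253,"y":-0.62,"z":0,"wx":0,"wy":0,"wz":0},{"x":0.253,"y":-0.62,"z":0,"wx":0,"wy":0,"wz":0},{"x":0.253,"y":-0.62,"z":0,"wx":0,"wy":0,"wz":0},{"x":0.253,"y":-0.62,"z":0,"wx":0,"wy":0,"wz":0},{"x":0.253,"y":-0.62,"z":0,"wx":0,"wy":0,"wz":0},{"x":0.253,"y":-0.62,"z":0,"wx":0,"wy":0,"wz":0},{"x":0.253,"y":-0.62,"z":0,"wx":0,"wy":0,"wz":0},{"x":0.253,"y":-0.62,"z":0,"wx":0,"wy":0,"wz":0}]'
python3 -m creep '[{"x":0,"y":0,"z":0,"wx":0,"wy":0,"wz":0.15},{"x":0,"y":0,"z":0,"wx":0,"wy":0,"wz":0.15},{"x":0,"y":0,"z":0,"wx":0,"wy":0,"wz":0.15},{"x":0,"y":0,"z":0,"wx":0,"wy":0,"wz":0.15},{"x":0,"y":0,"z":0,"wx":0,"wy":0,"wz":0.15},{"x":0,"y":0,"z":0,"wx":0,"wy":0,"wz":0.15},{"x":0,"y":0,"z":0,"wx":0,"wy":0,"wz":0},{"x":0,"y":0,"z":0,"wx":0,"wy":0,"wz":0}]'
```

```text
clock: 1.35
ee_pos: [0.4483, -0.3527, 0.2311]
orientation: [-180.0, 0.0, 14.9]
contact_force: [-0.1, -0.4, -0.2]
finger_gap: 0.349
clock: 2.45
ee_pos: [0.494, 0.0128, 0.2312]
orientation: [-180.0, 0.0, 14.9]
contact_force: [0.8, -0.6, -0.2]
finger_gap: 0.351
clock: 3.25
ee_pos: [0.494, 0.0116, 0.2312]
orientation: [180.0, 0.0, -25.4]
contact_force: [1.1, 0.0, 0.6]
finger_gap: 0.35
```

```bash
python3 -m creep '[{"x":0,"y":0,"z":0,"wx":0,"wy":0.148,"wz":0},{"x":0,"y":0,"z":0,"wx":0,"wy":0.148,"wz":0},{"x":0,"y":0,"z":0,"wx":0,"wy":0.148,"wz":0},{"x":0,"y":0,"z":0,"wx":0,"wy":0,"wz":0},{"x":0,"y":0,"z":0,"wx":0,"wy":0,"wz":0}]'
python3 - <<'E'
from workcell import manip, snapshot
import cv2,pickle
s=snapshot('wrist'); cv2.imwrite('pics/w1.png',s['img'][:,:,::-1]); pickle.dump((s,manip.get_obs()),open('w1.pkl','wb'))
E
```

```text
clock: 3.75
ee_pos: [0.4942, 0.0121, 0.2316]
orientation: [180.0, -19.9, -25.4]
contact_force: [0.3, -0.0, 0.6]
finger_gap: 0.347
```

View pics/w1.png

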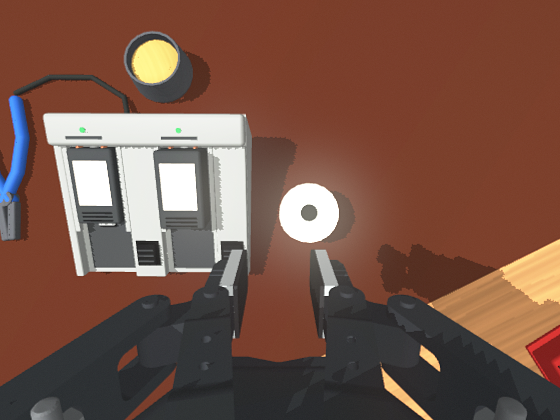

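The wrist view shows the charger square to the tool. The left key is near (148,252), the right key near (232,248) partly behind the finger, the thick pack at (182,190) and the spool at (309,212). I'll view one enlarged crop to get exact points.

Run:
```python
import cv2
a=cv2.imread('pics/w1.png')[140:280,65:255]
cv2.imwrite('pics/w1c.png',cv2.resize(a,(760,560),interpolation=cv2.INTER_CUBIC))
```

```text
(no output)
```

View pics/w1c.png

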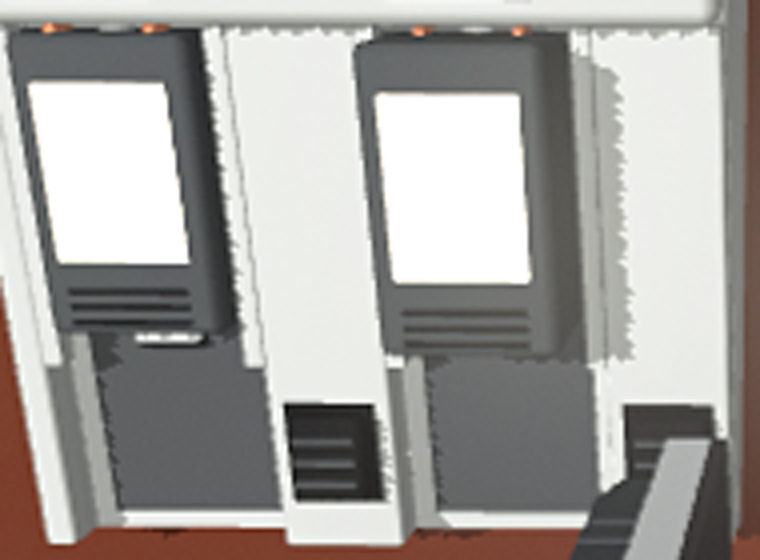

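Run:
```python
from h import *
import pickle
s,ob=pickle.load(open('w1.pkl','rb'))
px=lambda x,y:(65+x/4,140+y/4)
zk=.022+.028*np.sin(np.radians(20))+.019*np.cos(np.radians(20))
for zz in (zk,zk-.004):
    L=onz(s,px(322,452),zz);Rk=onz(s,px(662,452),zz)
    v=L-Rk; yaw=np.arctan2(v[1],v[0])-np.pi/2
    Rb=R.from_euler('ZY',[yaw,-np.radians(20)]).as_matrix()
    o=(L+Rk)/2-Rb@[.028,-.0325,.019]
    def onb(p,z):
        oo,d=ray(s,p); oo=Rb.T@(oo-o); d=Rb.T@d; return (oo+d*(z-oo[2])/d[2]).round(4)
    print('pitch',np.linalg.norm(v),'yaw',np.degrees(yaw),'bed',o.round(4))
    print('thick front top x62,z34',onb(px(390,355),.034),onb(px(555,355),.034))
    print('slim front top',onb(px(65,332),.018),onb(px(205,332),.018))
    print('front edge bed floor x~0',onb(px(440,512),0),onb(px(120,512),0))
    print('TCP in bed',(Rb.T@(ob['ee_pos']-o)).round(4),'tool axes in bed\n',(Rb.T@R.from_euler('xyz',ob['orientation'],degrees=True).as_matrix()).round(3))
    # tips
    print('tipL/R at tool', [ (R.from_euler('xyz',ob['orientation'],degrees=True).inv().apply(np.array(s['origin'])-ob['ee_pos'])).round(3)])
    # spool top
    print('spool bed',(Rb.T@(onz(s,(309,212),.052)-o)).round(3))
f=210/np.tan(np.radians(s['fovy']/2))
Rt=R.from_euler('xyz',ob['orientation'],degrees=True)
for p in [(230,252),(243,252),(314,252),(327,252)]:
    oo,d=ray(s,p); oo=Rt.inv().apply(oo-ob['ee_pos']); d=Rt.inv().apply(d); print(p,[(oo+d*(z-oo[2])/d[2]).round(4) for z in (0,-.005,-.01)])
```

```text
pitch 0.08820258340014356 yaw -25.478929354555497 bed [0.5267 0.1373 0.022 ]
thick front top x62,z34 [ 0.0599 -0.0143  0.034 ] [ 0.0599 -0.0542  0.034 ]
slim front top [0.0604 0.0735 0.018 ] [0.0604 0.038  0.018 ]
front edge bed floor x~0 [ 0.0016 -0.0109  0.    ] [0.0016 0.0784 0.    ]
TCP in bed [ 0.096  -0.1273  0.1885] tool axes in bed
 [[ 1.    -0.001 -0.   ]
 [-0.001 -1.     0.   ]
 [-0.    -0.    -1.   ]]
tipL/R at tool [array([ 0.067, -0.001, -0.142])]
spool bed [ 0.069 -0.158  0.007]
pitch 0.08924415578873386 yaw -25.478929354555444 bed [0.527  0.1384 0.018 ]
thick front top x62,z34 [ 0.0602 -0.014   0.034 ] [ 0.0602 -0.0544  0.034 ]
slim front top [0.0608 0.0747 0.018 ] [0.0608 0.0388 0.018 ]
front edge bed floor x~0 [ 0.0014 -0.0107  0.    ] [0.0014 0.0796 0.    ]
TCP in bed [ 0.0976 -0.1284  0.1922] tool axes in bed
 [[ 1.    -0.001 -0.   ]
 [-0.001 -1.     0.   ]
 [-0.    -0.    -1.   ]]
tipL/R at tool [array([ 0.067, -0.001, -0.142])]
spool bed [ 0.07  -0.159  0.011]
(230, 252) [array([ 0.0063, -0.0239,  0.    ]), array([ 0.0084, -0.0231, -0.005 ]), array([ 0.0106, -0.0223, -0.01  ])]
(243, 252) [array([ 0.0063, -0.0178,  0.    ]), array([ 0.0084, -0.0172, -0.005 ]), array([ 0.0106, -0.0166, -0.01  ])]
(314, 252) [array([0.0063, 0.0157, 0.    ]), array([ 0.0085,  0.0151, -0.005 ]), array([ 0.0106,  0.0145, -0.01  ])]
(327, 252) [array([0.0063, 0.0219, 0.    ]), array([ 0.0085,  0.021 , -0.005 ]), array([ 0.0106,  0.0202, -0.01  ])]
```

Every measured point agrees within about 2 mm, with bed z at 22 mm. In the bed frame the TCP is at (96,-127,188) mm, and I want it at (28,-55). I'll move over and descend to about z=45.

```bash
python3 -m creep '[{"x":-0.272,"y":-0.288,"z":0,"wx":0,"wy":0,"wz":0},{"x":-0.272,"y":-0.288,"z":0,"wx":0,"wy":0,"wz":0},{"x":-0.272,"y":-0.288,"z":0,"wx":0,"wy":0,"wz":0},{"x":-0.272,"y":-0.288,"z":0,"wx":0,"wy":0,"wz":0},{"x":-0.272,"y":-0.288,"z":0,"wx":0,"wy":0,"wz":0},{"x":0,"y":0,"z":0.35,"wx":0,"wy":0,"wz":0},{"x":0,"y":0,"z":0.35,"wx":0,"wy":0,"wz":0},{"x":0,"y":0,"z":0.35,"wx":0,"wy":0,"wz":0},{"x":0,"y":0,"z":0.35,"wx":0,"wy":0,"wz":0},{"x":0,"y":0,"z":0.35,"wx":0,"wy":0,"wz":0},{"x":0,"y":0,"z":0.35,"wx":0,"wy":0,"wz":0},{"x":0,"y":0,"z":0.35,"wx":0,"wy":0,"wz":0},{"x":0,"y":0,"z":0.35,"wx":0,"wy":0,"wz":0},{"x":0,"y":0,"z":0,"wx":0,"wy":0,"wz":0},{"x":0,"y":0,"z":0,"wx":0,"wy":0,"wz":0}]' 0.2
python3 - <<'E'
from workcell import manip, snapshot
from h import *
import cv2,pickle
s=snapshot('wrist'); o=manip.get_obs(); pickle.dump((s,o),open('w2.pkl','wb'))
t=snapshot('side'); b=t['img'][150:270,180:300,::-1]
cv2.imwrite('pics/w2.png',np.hstack([s['img'][:,:,::-1][:,:,:][60:420,80:480], cv2.resize(b,(360,360),interpolation=cv2.INTER_CUBIC)]))
Rb=R.from_euler('ZY',[-25.48,-20],degrees=True).as_matrix()
print((Rb.T@(o['ee_pos']-[.5267,.1373,.022])).round(4),o['contact_force'],o['clock'])
E
```

```text
clock: 5.3
ee_pos: [0.512, 0.0825, 0.0765]
orientation: [180.0, -20.0, -25.7]
contact_force: [0.1, 0.6, 0.6]
finger_gap: 0.396
[ 0.0282 -0.0556  0.0482] [-0.03054621  0.18738568 -0.50919145] 5.35
```

View pics/w2.png

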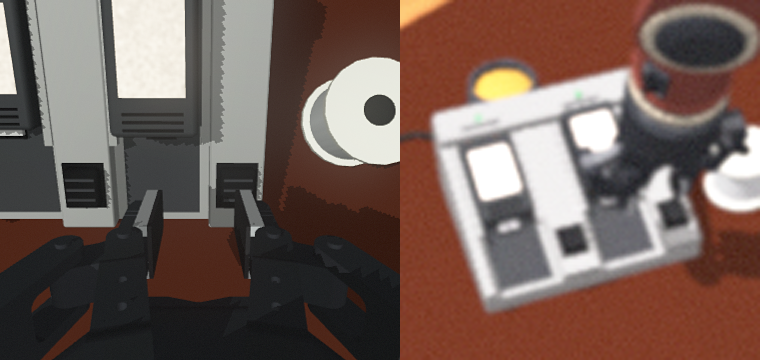

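Run:
```python
from h import *
import pickle
s,ob=pickle.load(open('w2.pkl','rb'))
Rb=R.from_euler('ZY',[-25.48,-20],degrees=True).as_matrix();o=np.array([.5267,.1373,.022])
def onb(p,z):
    oo,d=ray(s,p); oo=Rb.T@(oo-o); d=Rb.T@d; return (oo+d*(z-oo[2])/d[2]*1.0).round(4)
P=lambda x,y:(x+80,y+60)
print('Lkey corners',onb(P(62,163),.019),onb(P(108,207),.019)); print('Rkey TL',onb(P(217,163),.019),'BR',onb(P(258,207),.019))
print('thick front top',onb(P(110,136),.034),onb(P(188,136),.034))
print('tips', [[onb(P(u,190),z) for u in (146,162,237,252)] for z in (.048,.053,.058)])
```

```text
Lkey corners [0.0411 0.0203 0.019 ] [ 0.0144 -0.003   0.019 ]
Rkey TL [ 0.0408 -0.0654  0.019 ] BR [ 0.014  -0.0893  0.019 ]
thick front top [ 0.0599 -0.0116  0.034 ] [ 0.0597 -0.05    0.034 ]
tips [[array([ 0.0371, -0.0304,  0.048 ]), array([ 0.0371, -0.0379,  0.048 ]), array([ 0.0369, -0.0731,  0.048 ]), array([ 0.0369, -0.0802,  0.048 ])], [array([ 0.0392, -0.0312,  0.053 ]), array([ 0.0392, -0.0385,  0.053 ]), array([ 0.039 , -0.0725,  0.053 ]), array([ 0.039 , -0.0793,  0.053 ])], [array([ 0.0413, -0.0321,  0.058 ]), array([ 0.0413, -0.0391,  0.058 ]), array([ 0.0411, -0.0719,  0.058 ]), array([ 0.0411, -0.0784,  0.058 ])]]
```

Tips are at y≈-76 (key) and -35 (bay), with the uphill edge at x≈39 and about 5 mm behind the TCP. That is well aligned. I'll descend until it touches the key.

```bash
python3 -m creep '[{"x":0,"y":0,"z":0.187,"wx":0,"wy":0,"wz":0},{"x":0,"y":0,"z":0.187,"wx":0,"wy":0,"wz":0},{"x":0,"y":0,"z":0.187,"wx":0,"wy":0,"wz":0},{"x":0,"y":0,"z":0,"wx":0,"wy":0,"wz":0},{"x":0,"y":0,"z":0,"wx":0,"wy":0,"wz":0}]'
python3 -m creep '[{"x":0,"y":0,"z":0.04,"wx":0,"wy":0,"wz":0},{"x":0,"y":0,"z":0.04,"wx":0,"wy":0,"wz":0},{"x":0,"y":0,"z":0,"wx":0,"wy":0,"wz":0}]'
python3 -m creep '[{"x":0,"y":0,"z":0.04,"wx":0,"wy":0,"wz":0},{"x":0,"y":0,"z":0.02,"wx":0,"wy":0,"wz":0},{"x":0,"y":0,"z":0,"wx":0,"wy":0,"wz":0},{"x":0,"y":0,"z":0,"wx":0,"wy":0,"wz":0}]'
```

```text
clock: 5.9
ee_pos: [0.5192, 0.0792, 0.0497]
orientation: [179.9, -20.0, -25.5]
contact_force: [0.2, -0.2, -0.1]
finger_gap: 0.403
clock: 6.2
ee_pos: [0.5204, 0.0786, 0.0464]
orientation: [180.0, -20.0, -25.6]
contact_force: [-1.3, -0.3, 2.3]
finger_gap: 0.398
clock: 6.6
ee_pos: [0.5208, 0.0783, 0.0434]
orientation: [180.0, -19.9, -25.5]
contact_force: [-3.2, 1.1, 3.1]
finger_gap: 0.399
```

```bash
python3 -m creep '[{"x":0,"y":0,"z":0.02,"wx":0,"wy":0,"wz":0},{"x":0,"y":0,"z":0,"wx":0,"wy":0,"wz":0},{"x":0,"y":0,"z":0,"wx":0,"wy":0,"wz":0},{"x":0,"y":0,"z":0,"wx":0,"wy":0,"wz":0}]'
python3 - <<'E'
from workcell import manip, snapshot
from h import *
import cv2,pickle
o=manip.get_obs()
s=snapshot('wrist'); pickle.dump((s,o),open('w3.pkl','wb'))
cv2.imwrite('pics/w3.png',s['img'][:,:,::-1])
Rb=R.from_euler('ZY',[-25.48,-20],degrees=True).as_matrix()
print((Rb.T@(o['ee_pos']-[.5267,.1373,.022])).round(4),(Rb.T@o['contact_force']).round(2),o['clock'])
E
```

```text
clock: 7.0
ee_pos: [0.5209, 0.0783, 0.0432]
orientation: [180.0, -19.9, -25.5]
contact_force: [-6.7, 3.3, 12.2]
finger_gap: 0.397
[ 0.0262 -0.0558  0.013 ] [-2.85  0.05 14.  ] 7.0
```

View pics/w3.png

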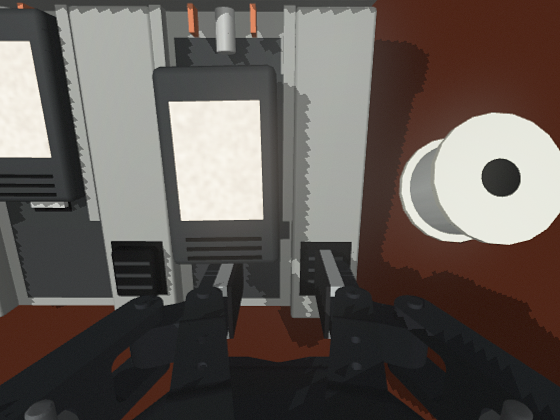

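The wrist picture shows the pack off its contacts, with the ejector visible at (226,30). It rests against the bay finger at (225,262), the other finger is on the key at (325,262), and the slim pack is still docked. The press has bottomed out at 14 N, so I'll ease it slightly and nudge the stop finger 1.5 mm uphill to make sure it touches the pack.

```bash
python3 -m creep '[{"x":0,"y":0,"z":-0.01,"wx":0,"wy":0,"wz":0},{"x":0.015,"y":0,"z":0,"wx":0,"wy":0,"wz":0},{"x":0.015,"y":0,"z":0,"wx":0,"wy":0,"wz":0},{"x":0,"y":0,"z":0,"wx":0,"wy":0,"wz":0},{"x":0,"y":0,"z":0,"wx":0,"wy":0,"wz":0},{"x":0,"y":0,"z":0,"wx":0,"wy":0,"wz":0},{"x":0,"y":0,"z":0,"wx":0,"wy":0,"wz":0}]'
python3 - <<'E'
from workcell import manip, snapshot
from h import *
import cv2,pickle
o=manip.get_obs()
s=snapshot('wrist')
cv2.imwrite('pics/w4.png',s['img'][:,:,::-1])
Rb=R.from_euler('ZY',[-25.48,-20],degrees=True).as_matrix();b=np.array([.5267,.1373,.022])
print((Rb.T@(o['ee_pos']-b)).round(4),(Rb.T@o['contact_force']).round(2),o['clock'])
def onb(p,z):
    oo,d=ray(s,p); oo=Rb.T@(oo-b); d=Rb.T@d; return (oo+d*(z-oo[2])/d[2]).round(4)
print('thick front top',onb((215,262),.034),'slim',onb((40,200),.018))
E
```

```text
clock: 7.75
ee_pos: [0.5216, 0.0779, 0.0436]
orientation: [180.0, -19.9, -25.5]
contact_force: [-6.4, 2.2, 7.8]
finger_gap: 0.398
[ 0.027  -0.0558  0.0131] [-3.68 -0.74  9.67] 7.75
thick front top [ 0.0393 -0.0292  0.034 ] slim [0.0614 0.0486 0.018 ]
```

View pics/w4.png

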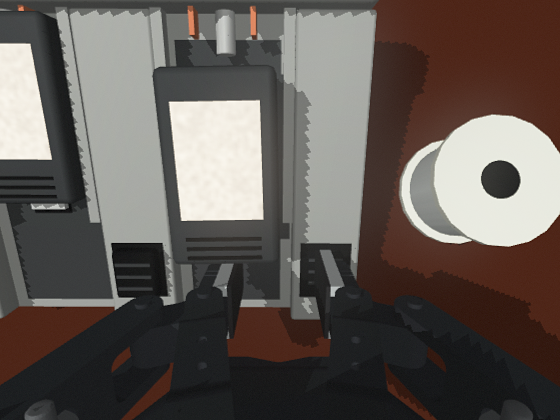

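The pack sits still against the finger with its front at x≈39 mm, and the slim pack's front is at x≈61 mm. Nothing else has moved, so I'll hand it in.

```bash
python3 -c "
from workcell import manip
manip.close_job(); o=manip.get_obs(); print(o['clock'],o['ee_pos'],o['contact_force'])"
```

```text
the job is handed in; nothing more can be done
the job is handed in; nothing more can be done
```

The thick pack was in the right bay. I set the gripper square to the bed with one finger over the right release and the other across the bay, then pressed the release. The pack popped off its contacts and came to rest against the bay finger. I handed in at about 7.8 s in that pose; the hand-in gives no verdict.

- **Thick pack:** its front is at x ≈ 39 mm in the bed frame (allowed 6–56 mm), and it looks flat and still in its bay.
- **Forces:** about 9.7 N square to the bed on the tool, mostly on the release, which is pressed to its stop. About 3.7 N along the slope includes friction on the key. The wrist sensor cannot separate the two fingers, so I saw the pack's contact with its finger only in the picture, after a small (1.5 mm) uphill nudge to secure it.
- **Slim pack:** its front measures x ≈ 61 mm, against 62 mm docked, within measuring error.
- **Things lying around:** the reel looks unmoved in the last two pictures. The pliers and tip cleaner were out of view, and the arm did not go near them.

No check failed. My position measurements agreed with the given dimensions to about 1–2 mm, except the first estimate of the bed's height, which was about 3 mm low. I used the given 22 mm instead.

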